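Fit the nested lids to the peg tin, then lift off the outer lid alone

ROBOT

A 6-joint arm with a two-finger parallel gripper is mounted at the origin on a cart in front of the work surface, level with it; the furniture and walls round the work are solid. World frame = base frame: x ahead of the robot, y to its left, z up, the work surface at z = 0. Lengths are in m, angles in rad, forces in N, time in s.
With the tool pointing down it reaches from about 0.35 to 0.85 m from the base axis. Payload 8.1 kg.
Tool frame: the origin (TCP) lies at the very end of the fingers, on their centre line; the grasp point (between the pads) lies 19 mm behind it; z points along the fingers, y is the line along which they close (so a half turn about z gives the same grasp; the last joint's range is limited). The gripper opens to 93 mm and grips with 3 to 60 N. Pads are 15 mm wide; open, the fingers measure 128 mm over their backs; the gripper's body (75 mm by 188 mm) begins 65 mm behind the grasp point.
Start: joints at [-1.36, 0.13, 1.488, -0, 1.523, -0.085], TCP at [0.175, -0.574, 0.219] pointing down, gripper open.
Joint ranges: [-2.96, 2.96], [-0.89, 2.26], [0.02, 2.5], [-1.34, 4.48], [0, 2.73], [-2.66, 2.66]. Speed limits (rad/s): [2.39, 2.39, 2.79, 3.14, 3.14, 3.14].

INTERFACE

Orientations are given as a rotation vector (axis times angle).
In Python, from plant import monitor, eyes, ticket gives the robot as it stands.
- The arm moves only by the tool arm_command, never from a script. Its argument "deltas" is a list that holds one entry, the list of rows, each a list of 6 numbers: the shift along the world's x, y, z in cm, then the turn, a rotation vector about the world's x, y, z in degrees. In form: [[[tx, ty, tz, rx, ry, rz], ...]]. A call has 1 to 12 rows; each row shifts and turns the commanded pose from where the row before left it; what a row does not reach is not made up. A row lasts 1/12 s, in which the tool goes at most 41.7 mm and 7.16 degrees, less where a joint would pass 70% of its speed; a pose out of reach is approached as far as the arm can. A call is refused whole if a number of a shift passes 4.17 or a number of a turn 7.16, either way. A call with a gripper value outside its range is refused whole. "gripper" is the opening, from -1 (shut) to 1 (fully open), set as the call begins (left out, the last holds). The fingers move at their own pace and stop on an object; "squeeze" is the grip in N (left out, the last holds). Time passes only in rows, so rows that do not move let the fingers close. It gives the time, the measured TCP pose, the force, the opening and the grip force at its end, in the units of the state.
- monitor.read_state(): the state, without advancing time (a new reading comes with each control period).
- eyes.read_camera(name): name is "scene" or "top"; returns the picture (420x560x3 uint8, blue, green, red); there is no depth.
- eyes.camera_model(name): a dict with "fx", "fy", "cx", "cy" (pixels), "rvec" (rotation vector, rad) and "tvec" (3), from world to camera coordinates, as OpenCV has them. Camera axes: x right, y down, z forward; pixel columns grow to the right and rows downward; lengths in m; the calibration is good to about 2 mm. A picture is of the moment at which its call begins. camera_model takes no time and is no camera call.
- ticket.close_job(): hands the job in; it is judged then, once.
The state is a dict: "t": time; "q": joint angles; "dq": joint speeds; "joint_torque": joint torques, N m; "tool_pos": TCP position; "orientation": TCP orientation; "force": force on the tool from outside, world axes, zero at the start; "wrist_torque": the same for the moment, N m; "opening": finger opening in m; "gripper_force": force on a finger pad.
Only numpy, scipy, OpenCV 4.12 (cv2) and the standard library are available. Lean on these libraries where they do the work, as an engineer would, in place of code of your own. Each camera call takes 0.05 s, during which the arm holds its last target. There are 200 camera calls.

TASK

Pick up the nested pair of lids together by the wooden knob of the inner lid, lower them onto the open tin in the hand until both are fully home, and only then let go of the knob. Then take the outer lid by its collar and lift it straight off alone, leaving the inner lid seated undisturbed; finish while still holding the outer lid level over the tin, a good 20 mm clear above the knob. Do not shove the tin away or disturb the other things on the table.

Things in the scene. Friction and masses are not known exactly. Their poses are not given: they have to be found in the camera images.
- tin: open round sheet-metal tin standing loose on the table, 1 kg, 86 mm across (89 at the foot), 48 mm high, short wooden pegs inside. Bore 80 mm; a flat ledge ring (60 mm opening) 8 mm below the rim, 40 mm above the underside, carries the inner lid. Origin: centre of the underside, z up.
- inner_lid: inner lid: wooden disc 74 mm across (70 at the chamfered underside), 6 mm thick, with an upright round knob; 0.1 kg. Origin: centre of the underside, z up. Starts on the table under the outer lid, knob up through its collar. Home: flat on the tin's ledge, origin 40 mm above the tin's, 3 mm side play. Raised 6 mm it carries the outer lid on the disc (outer origin then 6 mm below this one).
- outer_lid: outer lid: metal cap 98 mm across, skirt 93 mm inside and 12 deep, flat top 3 thick (upper face 15 mm above the skirt edge), upright collar in the middle; 0.12 kg. Origin: centre of the skirt's lower edge, z up. Starts on the table over the inner lid. Home: its top rests on the tin's rim, skirt outside the tin (3.5 mm side play), origin 36 mm above the tin's.
- knob_top (a point): centre of the top of the inner lid's straight round wooden knob, 18 mm in diameter, 55 mm above the inner lid's underside. The knob stands above the collar by 22 mm at the start, 28 mm while it carries the outer lid, 26 mm with both home (95 mm above the table).
- collar_top (a point): centre of the upper edge of the outer lid's round collar: 36 mm outside, 22 mm bore (the knob passes with 2 mm play all round), 18 mm high, 33 mm above the skirt's lower edge. It can be pinched from above, the knob standing up between the fingers.
- sanding_block: bystander: brown sanding block 64x108x31 mm lying flat; origin centre of the underside
- carpenter_pencil: bystander: red flat pencil 174 mm long, 12 mm thick, lying among the work; origin under its middle
- masking_tape: bystander: roll of masking tape 100 mm across, 25 mm high, lying flat; origin centre of the underside
- glue_bottle: bystander: white bottle with dark green nozzle, 54 mm across, 195 mm tall, upright; origin centre of the underside
- tape_measure: bystander: yellow tape measure 37x69x63 mm standing at the right end of the table; origin centre of the underside

How it is judged:
On the way, in this order (a step that is already met when the one before it is completed fails the run):
1. the nested pair is lifted off the table together by the inner lid's knob (height (world z) of inner_lid above 0.03 m and height (world z) of outer_lid above 0.02 m and horizontal distance between inner_lid and outer_lid below 0.012 m and contact force between the fingers and inner_lid above 0.5 N), for 0.1 s.
2. both lids are lowered onto the tin in the hand, knob still held (z of inner_lid in the frame of tin between 0.03 and 0.0445 m and horizontal distance between inner_lid and tin below 0.006 m and angle between each of inner_lid, outer_lid's own z axis and vertical below 0.06 rad and z of outer_lid in the frame of tin between 0.03 and 0.0415 m and horizontal distance between outer_lid and tin below 0.008 m and contact force between the fingers and inner_lid above 0.5 N), for 0.05 s.
3. both lids are fully home and let go (z of inner_lid in the frame of tin between 0.03 and 0.0425 m and horizontal distance between inner_lid and tin below 0.006 m and angle between each of inner_lid, outer_lid's own z axis and vertical below 0.06 rad and z of outer_lid in the frame of tin between 0.03 and 0.039 m and horizontal distance between outer_lid and tin below 0.008 m and contact force between the fingers and inner_lid below 0.2 N and contact force between the fingers and outer_lid below 0.2 N), for 0.2 s.
At the end, for the whole second after the job is handed in: Inner lid home on the ledge (2.5 mm high, 6 mm sideways, level), untouched; outer lid held still in the fingers, touching neither lid nor tin, within 50 mm of the tin axis, tilt under 0.25 rad, its edge 10 mm or more above the knob; tin upright, within 30 mm of its start (z of inner_lid in the frame of tin between 0.03 and 0.0425 m and horizontal distance between inner_lid and tin below 0.006 m and angle between each of inner_lid, tin's own z axis and vertical below 0.06 rad and z of outer_lid in the frame of tin above 0.105 m and horizontal distance between outer_lid and tin below 0.05 m and angle between outer_lid's own z axis and vertical below 0.25 rad and contact force between the fingers and outer_lid above 1 N and contact force between each of the arm, the fingers and inner_lid below 0.2 N and contact force between outer_lid and inner_lid below 0.1 N and contact force between outer_lid and tin below 0.1 N and linear speed of each of outer_lid, inner_lid below 0.03 m/s and distance of tin from where it was at the start of the episode below 0.03 m); the arm keeps its last pose, push and grip.
It fails at once if the outer lid comes off the inner lid while the inner lid is not home in the tin (z of outer_lid in the frame of inner_lid above 0.012 m and not (z of inner_lid in the frame of tin between 0.03 and 0.0445 m and horizontal distance between inner_lid and tin below 0.008 m and angle between inner_lid's own z axis and vertical below 0.06 rad)).
It fails at once if the inner lid comes more than 12 mm up out of the outer lid's nest (z of outer_lid in the frame of inner_lid below -0.018 m).
It fails at once if the tin is tipped or shoved more than 30 mm (angle between tin's own z axis and vertical above 0.2 rad or distance of tin from where it was at the start of the episode above 0.03 m).
It fails at once if a bystander is moved more than 20 mm (distance of any of sanding_block, carpenter_pencil, masking_tape, glue_bottle, tape_measure from where it was at the start of the episode above 0.02 m).
It also fails if it takes over 48 s, if anything falls off the work surface, if the arm or the gripper's body presses on something with over 40 N, if the wrist force passes 120 N, or if a joint passes its speed limit or range.

## Working session

There is one attempt and no reset: what is moved stays moved. The work goes in short steps, Python scripts to look and compute and a tool call to move; the robot and the scene stay as the last step left them, time stands still between calls to the robot, and variables do not carry over. Pictures are saved under pics/ and viewed, at most 10 in all, crops included, and the job is handed in when it is done.

Besides the shell and the picture viewer there is one more tool, called after "Request:" as name(argument=value, ...), one argument or row to a line, values as JSON. arm_command: Moves the arm, as the interface text tells. Its arguments: {"type":"object","properties":{"deltas":{"type":"array"},"gripper":{"type":"number"},"squeeze":{"type":"number"}},"required":["deltas"]}

```bash
mkdir -p pics
cat > h.py <<'E'
import numpy as np, cv2
from plant import monitor, eyes, ticket
def cam(n):
    m=eyes.camera_model(n); K=np.array([[m['fx'],0,m['cx']],[0,m['fy'],m['cy']],[0,0,1.]])
    return K,cv2.Rodrigues(np.array(m['rvec'],float))[0],np.array(m['tvec'],float).ravel()
def ray(n,p):
    K,R,t=cam(n); d=R.T@np.linalg.inv(K)@np.array([p[0],p[1],1.]); return -R.T@t,d
def onz(n,p,z):
    c,d=ray(n,p); return c+d*(z-c[2])/d[2]
def proj(n,P):
    K,R,t=cam(n); q=K@(R@np.array(P,float)+t); return q[:2]/q[2]
def tri(p1,p2,n1='top',n2='scene'):
    c1,d1=ray(n1,p1);c2,d2=ray(n2,p2)
    A=np.stack([d1,-d2],1);s=np.linalg.lstsq(A,c2-c1,rcond=None)[0]
    a=c1+d1*s[0];b=c2+d2*s[1]; return (a+b)/2,np.linalg.norm(a-b)
E
python3 - <<'E'
from h import *
for n in('top','scene'):
    im=eyes.read_camera(n); cv2.imwrite(f'pics/{n}0.png',im); c=ray(n,(280,210)); print(n,c, eyes.camera_model(n)['fx'])
print(monitor.read_state())
E
```

```text
top (array([0.3824137 , 0.1784526 , 0.99540027]), array([ 0.09117092,  0.01263216, -0.99579438])) 384.1179326040897
scene (array([-0.28114548,  0.5643352 ,  0.88785915]), array([ 0.64343834, -0.34887237, -0.68141678])) 536.2178142524607
{'t': 0.1, 'q': array([-1.36038077e+00,  1.31088646e-01,  1.48916647e+00,  7.63853170e-06,
        1.52301581e+00, -8.53775152e-02]), 'dq': array([ 0.00217369,  0.00128805, -0.00147938,  0.00064913, -0.00073115,
       -0.00194574]), 'joint_torque': array([ 1.17675743e-03, -5.61340034e+01, -4.93095803e+01,  7.70591106e-02,
        2.91394506e-02, -3.22341850e-05]), 'tool_pos': array([ 0.17482748, -0.57342247,  0.21769271]), 'orientation': array([-3.10563951e+00, -4.62691219e-01,  1.52663782e-04]), 'force': array([ 0.17957496,  0.40987437, -0.00725684]), 'wrist_torque': array([ 0.02857049,  0.0162041 , -0.03393714]), 'gripper_force': 0.0, 'opening': 0.09287341578848132}
```

View pics/top0.png

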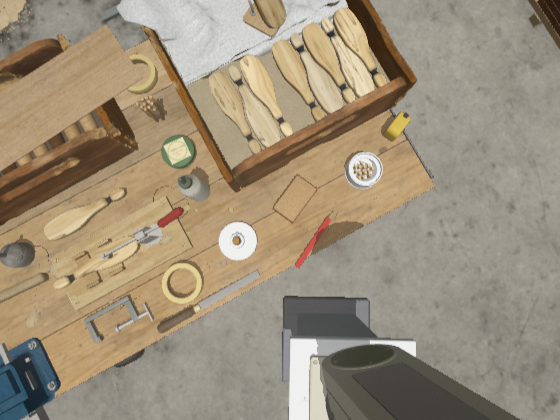

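View pics/scene0.png

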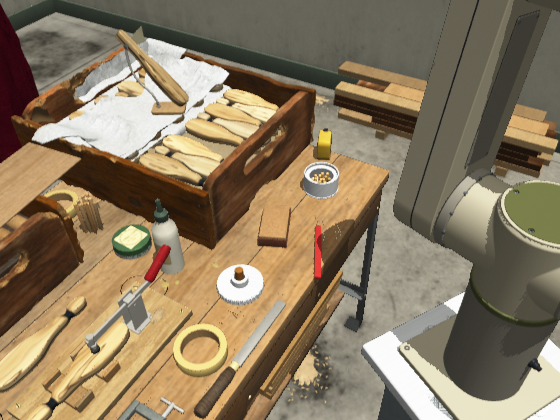

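The top view shows the nested lids (white disc, knob at about (237,240)) and the open tin at about (364,170), with the sanding block at (295,198) and the pencil at (313,240) between them. The scene view shows the lids at (240,283), the tin at (321,179), and the bottle at (168,240).

Run:
```python
from h import *
def white(im,c,r,thr,sat=40):
    hsv=cv2.cvtColor(im,cv2.COLOR_BGR2HSV); m=((hsv[...,2]>thr)&(hsv[...,1]<sat)).astype(np.uint8)*255
    w=np.zeros_like(m); cv2.circle(w,c,r,255,-1); m&=w
    cs,_=cv2.findContours(m,cv2.RETR_EXTERNAL,cv2.CHAIN_APPROX_NONE); c=max(cs,key=cv2.contourArea)
    return cv2.fitEllipse(cv2.convexHull(c)),m
T=cv2.imread('pics/top0.png');S=cv2.imread('pics/scene0.png')
for name,c,z,cs in(('lid',(237,240),.014,(240,283)),('tin',(364,170),.048,(321,179))):
    for th in (110,150,180):
        e,_=white(T,c,28,th); f,_=white(S,cs,34,th)
        print(name,th,np.round(e,1).tolist() if 0 else e,'top',onz('top',e[0],z).round(4),'| scene',f,onz('scene',f[0],z).round(4))
# knob: brown in lid centre
for n,im,c in(('top',T,(237,240)),('scene',S,(239,273))):
    hsv=cv2.cvtColor(im,cv2.COLOR_BGR2HSV); m=(hsv[...,1]>60).astype(np.uint8); w=np.zeros_like(m); cv2.circle(w,c,12,1,-1); m&=w
    ys,xs=np.nonzero(m); print(n,'knob',xs.mean(),ys.mean(),xs.min(),xs.max(),ys.min(),ys.max(),onz(n,(xs.mean(),ys.mean()),.055))
for n,p,z in(('pencil a',(297,266),.012),('pencil b',(331,214),.012),('block',(295,198),.031),('bottle',(187,181),.195),('tapeM',(398,125),.063),('crate corner',(236,186),.0),('table corner',(432,185),0),('crate right',(414,78),.1)): print(n,onz('top',p,z).round(3))
a=cv2.resize(T[205:275,202:272],None,fx=5,fy=5,interpolation=cv2.INTER_CUBIC);b=cv2.resize(T[135:205,330:400],None,fx=5,fy=5,interpolation=cv2.INTER_CUBIC)
cv2.imwrite('pics/c0.png',np.hstack([a,b]))
```

```text
lid 110 ((237.4649658203125, 240.52655029296875), (38.22744369506836, 39.18526840209961), 18.02085304260254) top [0.3921 0.2977 0.014 ] | scene ((239.82020568847656, 284.2333679199219), (40.385780334472656, 47.3885498046875), 82.65756225585938) [0.388  0.3006 0.014 ]
lid 150 ((237.4547576904297, 240.54592895507812), (38.24696350097656, 39.123512268066406), 17.712495803833008) top [0.392  0.2977 0.014 ] | scene ((239.959716796875, 283.96710205078125), (39.96931457519531, 47.0341796875), 84.8927993774414) [0.3885 0.3    0.014 ]
lid 180 ((237.36285400390625, 240.71168518066406), (38.050743103027344, 38.79438018798828), 11.500384330749512) top [0.3916 0.2979 0.014 ] | scene ((239.81915283203125, 282.8988037109375), (37.66907501220703, 46.51896667480469), 83.49412536621094) [0.3912 0.299  0.014 ]
tin 110 ((363.46014404296875, 170.03829956054688), (35.37171936035156, 38.69511413574219), 47.525177001953125) top [ 0.5735 -0.0161  0.048 ] | scene ((320.5908508300781, 179.88461303710938), (37.5438117980957, 38.965579986572266), 94.37993621826172) [ 0.5561 -0.004   0.048 ]
tin 150 ((363.5046386
[... 247 characters left out ...]
 0.048 ]
tin 180 ((365.3876647949219, 169.0338134765625), (33.12332534790039, 35.788352966308594), 164.63101196289062) top [ 0.5761 -0.0209  0.048 ] | scene ((321.1709899902344, 172.79550170898438), (22.477371215820312, 34.43559265136719), 93.0951919555664) [ 0.5785 -0.0199  0.048 ]
top knob 236.0 240.26 232 240 237 244 [0.39225451 0.29627638 0.055     ]
scene knob 238.54929577464787 270.88028169014086 230 246 261 280 [0.38912491 0.29986679 0.055     ]
pencil a [0.331 0.145 0.012]
pencil b [0.465 0.06  0.012]
block [0.502 0.153 0.031]
bottle [0.513 0.386 0.195]
tapeM [ 0.686 -0.099  0.063]
crate corner [0.534 0.308 0.   ]
table corner [ 0.547 -0.205  0.   ]
crate right [ 0.791 -0.127  0.1  ]
```

View pics/c0.png

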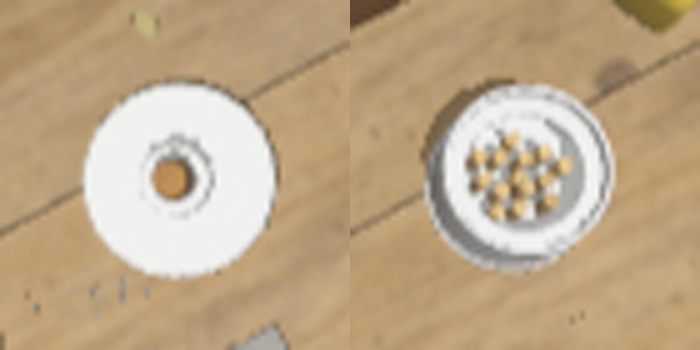

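The crop shows the knob centred near image (236,240.5) and the tin rim centred near (365.2,168.9). That puts the lids at about (0.392, 0.2975) and the tin at about (0.577, -0.020). I'm moving over, with the finger line parallel to the crate edge.

Request:
arm_command(
  deltas=[
    [[2.2, 2.9, 0.3, 0, 0, 1.1], [2.2, 2.9, 0.3, 0, 0, 1.1], [2.2, 2.9, 0.3, 0, 0, 1.1], [2.2, 2.9, 0.3, 0, 0, 1.1], [2.2, 2.9, 0.3, 0, 0, 1.1], [2.2, 2.9, 0.3, 0, 0, 1.1], [2.2, 2.9, 0.3, 0, 0, 1.1], [2.2, 2.9, 0.3, 0, 0, 1.1], [2.2, 2.9, 0.3, 0, 0, 1.1], [2.2, 2.9, 0.3, 0, 0, 1.1], [2.2, 2.9, 0.3, 0, 0, 1.1], [2.2, 2.9, 0.3, 0, 0, 1.1]],
  ],
  gripper=1,
)

```text
t: 1.1
tool_pos: [0.4395, -0.2242, 0.2545]
orientation: [-3.033, -0.818, 0.0]
force: [0.5, 0.5, -0.4]
opening: 0.0931
gripper_force: 0.0
```

Request:
arm_command(
  deltas=[
    [[0, 3.4, 0, 0, 0, 0], [0, 3.4, 0, 0, 0, 0], [0, 3.4, 0, 0, 0, 0], [0, 3.4, 0, 0, 0, 0], [0, 3.4, 0, 0, 0, 0], [0, 3.4, 0, 0, 0, 0], [0, 3.4, 0, 0, 0, 0], [0, 3.4, 0, 0, 0, 0], [-0.7, 3.4, 0, 0, 0, 0], [-1, 3.4, 0, 0, 0, 0], [-1, 3.4, 0, 0, 0, 0], [-1, 3.4, 0, 0, 0, 0]],
  ],
)

```text
t: 2.1
tool_pos: [0.4009, 0.1835, 0.2543]
orientation: [3.033, 0.817, -0.001]
force: [0.9, -0.7, 0.5]
opening: 0.0927
gripper_force: 0.0
```

Request:
arm_command(
  deltas=[
    [[-0.5, 2.8, 0, 0, 0, 0], [-0.4, 2.8, -0.5, 0, 0, 0], [0, 2.5, -1.5, 0, 0, 0], [0, 1.5, -2, 0, 0, 0], [0, 1.5, -2, 0, 0, 0], [0, 0.5, -2, 0, 0, 0], [0, 0, -2, 0, 0, 0], [0, 0, -1, 0, 0, 0], [0, 0, 0, 0, 0, 0], [0, 0, 0, 0, 0, 0]],
  ],
)

```text
t: 2.93
tool_pos: [0.3927, 0.2977, 0.1445]
orientation: [3.033, 0.817, -0.002]
force: [-0.2, -0.5, 0.8]
opening: 0.0929
gripper_force: 0.0
```

Run:
```python
from h import *
s=monitor.read_state(); print(s['t'],s['tool_pos'],s['orientation'],s['q'])
for n,c in(('top',(237,240)),('scene',(239,270))):
    im=eyes.read_camera(n); cv2.imwrite(f'pics/{n}1.png',im)
    print(n,proj(n,s['tool_pos']),proj(n,[.392,.2975,.055]))
x,y=237,240;A=cv2.imread('pics/top1.png')[190:290,187:287];B=cv2.imread('pics/scene1.png')[220:320,190:290]
cv2.imwrite('pics/c1.png',cv2.resize(np.hstack([A,B]),None,fx=4,fy=4,interpolation=cv2.INTER_CUBIC))
```

```text
2.9333 [0.39265658 0.29769023 0.14451663] [ 3.03326783e+00  8.16515197e-01 -1.80050577e-03] [ 5.44610080e-01 -1.13885476e-01  1.87060330e+00 -1.65387193e-05
  1.38607293e+00  1.58950227e+00]
top [230.30652796 239.54023194] [235.4959292  240.35470554]
scene [235.59293618 238.86478025] [238.97240688 269.50498628]
```

View pics/c1.png

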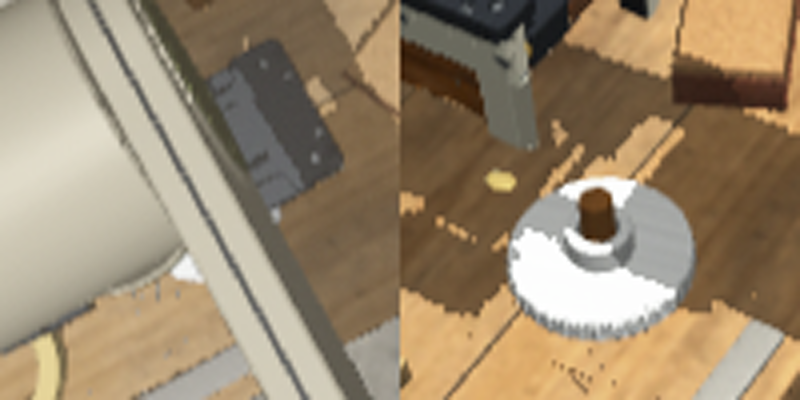

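The scene crop shows the knob top at full-image (239.5,268), close to the predicted (239,269.5). I'm lowering and gripping with a moderate squeeze.

Request:
arm_command(
  deltas=[
    [[0, 0, -1.5, 0, 0, 0], [0, 0, -2, 0, 0, 0], [0, 0, -2, 0, 0, 0], [0, 0, -2, 0, 0, 0], [0, 0, -1.5, 0, 0, 0], [0, 0, -1, 0, 0, 0], [0, 0, -0.7, 0, 0, 0], [0, 0, 0, 0, 0, 0], [0, 0, 0, 0, 0, 0]],
  ],
)

```text
t: 3.78
tool_pos: [0.3935, 0.2983, 0.0385]
orientation: [-3.033, -0.817, -0.002]
force: [-0.0, -0.7, -0.1]
opening: 0.093
gripper_force: 0.0
```

Request:
arm_command(
  deltas=[
    [[0, 0, 0, 0, 0, 0], [0, 0, 0, 0, 0, 0], [0, 0, 0, 0, 0, 0], [0, 0, 0, 0, 0, 0], [0, 0, 0, 0, 0, 0], [0, 0, 0, 0, 0, 0], [0, 0, 0, 0, 0, 0], [0, 0, 0, 0, 0, 0], [0, 0, 0, 0, 0, 0], [0, 0, 0, 0, 0, 0], [0, 0, 0, 0, 0, 0], [0, 0, 0, 0, 0, 0]],
  ],
  gripper=-1,
  squeeze=25,
)

```text
t: 4.78
tool_pos: [0.3929, 0.298, 0.0376]
orientation: [-3.034, -0.817, 0.0]
force: [0.2, 0.7, -0.7]
opening: 0.0178
gripper_force: 11.0
```

Request:
arm_command(
  deltas=[
    [[0, 0, 0, 0, 0, 0], [0, 0, 0.1, 0, 0, 0], [0, 0, 0.2, 0, 0, 0], [0, 0, 0.3, 0, 0, 0], [0, 0, 0.5, 0, 0, 0], [0, 0, 0.8, 0, 0, 0], [0, 0, 1, 0, 0, 0], [0, 0, 1, 0, 0, 0], [0, 0, 1, 0, 0, 0], [0, 0, 1, 0, 0, 0], [0, 0, 0.6, 0, 0, 0], [0, 0, 0, 0, 0, 0]],
  ],
)

```text
t: 5.78
tool_pos: [0.3941, 0.2988, 0.1049]
orientation: [-3.033, -0.817, -0.005]
force: [0.5, -0.3, -2.3]
opening: 0.0173
gripper_force: 25.0
```

Run:
```python
from h import *
s=monitor.read_state(); print(s['t'],s['tool_pos'],s['force'],s['opening'],s['gripper_force'])
im=eyes.read_camera('scene'); cv2.imwrite('pics/c2.png',cv2.resize(im[170:320,150:350],None,fx=4,fy=4,interpolation=cv2.INTER_CUBIC))
```

```text
5.7833 [0.39410904 0.29880827 0.10493304] [ 0.48472248 -0.25282283 -2.32059853] 0.017342044126887893 24.999528229236603
```

View pics/c2.png

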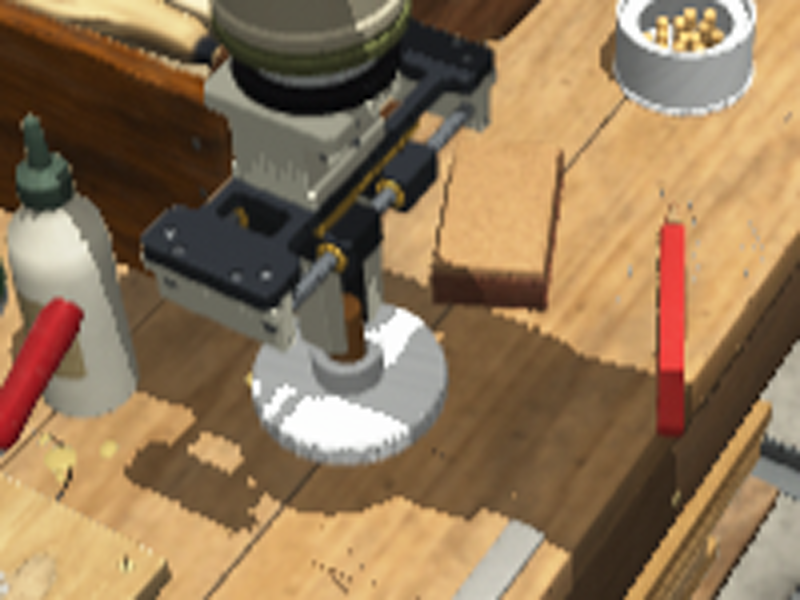

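The scene shows the pair hanging level in the fingers, with the outer lid resting on the inner disc at crop (348,385). I'm carrying it towards the tin.

Request:
arm_command(
  deltas=[
    [[0.2, -0.4, 0.5, 0, 0, 0], [0.5, -0.9, 0.5, 0, 0, 0], [0.9, -1.6, 0.5, 0, 0, 0], [1.3, -2.3, 0.5, 0, 0, 0], [1.5, -2.6, 0.5, 0, 0, 0], [1.5, -2.6, 0.5, 0, 0, 0], [1.5, -2.6, 0, 0, 0, 0], [1.5, -2.6, 0, 0, 0, 0], [1.5, -2.6, 0, 0, 0, 0], [1.5, -2.6, 0, 0, 0, 0], [1.5, -2.6, 0, 0, 0, 0], [1.5, -2.6, 0, 0, 0, 0]],
  ],
)

```text
t: 6.83
tool_pos: [0.5422, 0.0356, 0.1325]
orientation: [3.034, 0.816, -0.001]
force: [0.1, -0.1, -2.8]
opening: 0.0172
gripper_force: 25.0
```

Request:
arm_command(
  deltas=[
    [[1.3, -2.3, 0, 0, 0, 0], [1.0, -1.7, 0, 0, 0, 0], [0.7, -1.0, 0, 0, 0, 0], [0.3, -0.6, 0, 0, 0, 0], [0.1, -0.4, 0, 0, 0, 0], [0, 0, 0, 0, 0, 0], [0, 0, 0, 0, 0, 0], [0, 0, 0, 0, 0, 0], [0, 0, 0, 0, 0, 0]],
  ],
)

```text
t: 7.58
tool_pos: [0.5756, -0.021, 0.1327]
orientation: [-3.033, -0.819, 0.0]
force: [0.1, -0.1, -2.8]
opening: 0.0173
gripper_force: 25.0
```

Run:
```python
from h import *
s=monitor.read_state(); print(s['t'],s['tool_pos'],s['orientation'],s['force'],s['opening'],s['gripper_force'])
im=eyes.read_camera('scene'); cv2.imwrite('pics/scene3.png',im); t=eyes.read_camera('top'); cv2.imwrite('pics/top3.png',t)
S=cv2.imread('pics/scene0.png'); T=cv2.imread('pics/top0.png')
r=lambda a:cv2.resize(a,None,fx=4,fy=4,interpolation=cv2.INTER_CUBIC)
A=S[140:210,285:355];B=im[110:210,270:370]
a=np.zeros((600,800,3),np.uint8); a[:420,:390]=cv2.resize(A,(420,420),interpolation=cv2.INTER_CUBIC)[:,:390]; a[:400,400:]=r(B); cv2.imwrite('pics/c3.png',a)
p=s['tool_pos']; print('tcp px',proj('scene',p))
```

```text
7.5833 [ 0.57560464 -0.02100395  0.13267985] [-3.03281681e+00 -8.18812284e-01  1.15606165e-04] [ 0.11650766 -0.08541723 -2.83062421] 0.017336736517012674 24.99953716993332
tcp px [323.54164994 145.43061983]
```

View pics/c3.png

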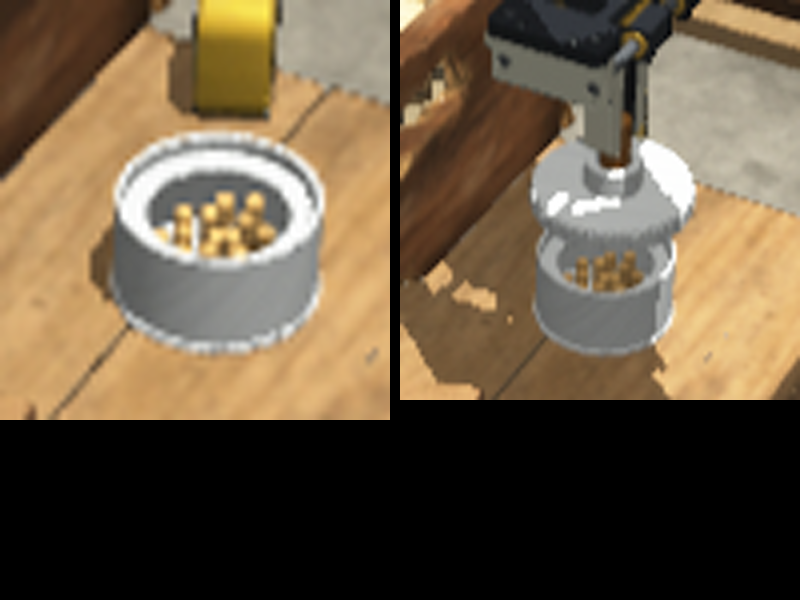

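Left crop: the tin rim spans x 304-339 with its top at y 161.6 and foot bottom at y 198.5. Right crop: the cap spans x 302-343 with its upper edge at y 144.1 and skirt bottom at y 171. I'm comparing these with projected circle extents.

Run:
```python
from h import *
from scipy.optimize import least_squares
a=np.linspace(0,2*np.pi,180)
def ext(n,x,y,z,r):
    q=np.array([proj(n,[x+r*np.cos(k),y+r*np.sin(k),z]) for k in a]); return q[:,0].min(),q[:,0].max(),q[:,1].min(),q[:,1].max()
def tin(p): 
    R=ext('scene',p[0],p[1],.048,.043);F=ext('scene',p[0],p[1],.0,.0445)
    return np.array([R[0],R[1],R[2],F[3]])
zt=.1327
def cap(p,z=zt-.0435):
    U=ext('scene',p[0],p[1],z+.015,.049);L=ext('scene',p[0],p[1],z,.049)
    return np.array([U[0],U[1],U[2],L[3]])
s=lambda c,k,o:(c+.5)/k+o   # edge coords -> then -0.5
ot=np.array([s(115,6,285),s(324,6,285),s(131,6,140),s(352,6,140)])-.5
oc=np.array([s(131,4,270),s(294,4,270),s(138,4,110),s(246,4,110)])-.5
for f,o,g in((tin,ot,(.577,-.02)),(cap,oc,(.5756,-.021))):
    r=least_squares(lambda p:f(p)-o,g); print(f.__name__,r.x.round(4),r.fun.round(2))
# automatic: masks of low-saturation pixels, row/col extents
S=cv2.imread('pics/scene0.png');hsv=cv2.cvtColor(S,cv2.COLOR_BGR2HSV)
m=((hsv[...,1]<45)&(hsv[...,2]>70)).astype(np.uint8); m[:158]=0;m[202:]=0;m[:,:298]=0;m[:,345:]=0
n,l,st,c=cv2.connectedComponentsWithStats(m);i=1+st[1:,4].argmax();print('tin mask',st[i],'top view')
T=cv2.imread('pics/top0.png')
```

```text
Traceback (most recent call last):
  File "h.py", line 11, in proj
    K,R,t=cam(n); q=K@(R@np.array(P,float)+t); return q[:2]/q[2]
          ~~~^^^
  File "h.py", line 4, in cam
    m=eyes.camera_model(n); K=np.array([[m['fx'],0,m['cx']],[0,m['fy'],m['cy']],[0,0,1.]])
ValueError: time passes only in moves, steps and waits
```

Casting the edge rays directly is simpler, and I'll cache the calibration.

```bash
sed -i 's/^def cam(n)/from functools import lru_cache\n@lru_cache\ndef cam(n)/' h.py
python3 - <<'E'
from h import *
def centre(l,r,top,bot,zt,rt,zb,rb):
    c=(l+r)/2; F=onz('scene',(c,top),zt);N=onz('scene',(c,bot),zb)
    o=ray('scene',(c,top))[0]; d=F[:2]-o[:2]; d/=np.linalg.norm(d)
    a=F[:2]-rt*d; b=N[:2]+rb*d; return a.round(4),b.round(4),((a+b)/2).round(4)
s=lambda c,k,o:(c+.5)/k+o-.5
print('tin',centre(s(115,6,285),s(324,6,285),s(131,6,140),s(352,6,140),.048,.043,0,.0445))
z=.1327-.0435
print('cap',centre(s(131,4,270),s(294,4,270),s(138,4,110),s(246,4,110),z+.015,.049,z,.049))
E
```

```text
tin (array([ 0.5816, -0.0204]), array([ 0.5799, -0.0245]), array([ 0.5807, -0.0224]))
cap (array([ 0.573 , -0.0168]), array([ 0.5802, -0.0254]), array([ 0.5766, -0.0211]))
```

Run:
```python
from h import *
def centre(n,l,r,top,bot,zt,rt,zb,rb):
    c=(l+r)/2; F=onz(n,(c,top),zt);N=onz(n,(c,bot),zb)
    o=ray(n,(c,top))[0]; d=F[:2]-o[:2]; d/=np.linalg.norm(d)
    a=F[:2]-rt*d; b=N[:2]+rb*d; return a.round(4),b.round(4),((a+b)/2).round(4)
# auto extents by saturation/brightness threshold at sub-pixel: upsampled gradient along the mid column/row
s=lambda c,k,o:(c+.5)/k+o-.5
print('cap start',centre('scene',s(108,4,190),s(295,4,190),s(176,4,220),s(340,4,220),.015,.049,0,.049))
S=cv2.imread('pics/scene0.png').astype(int)
print('tin col321', [(y,S[y,321].tolist()) for y in list(range(158,168))+list(range(194,202))])
print('cap col240', [(y,S[y,240].tolist()) for y in list(range(260,268))+list(range(300,308))])
T=cv2.imread('pics/top0.png')
g=cv2.resize(T[140:200,335:395],None,fx=10,fy=10,interpolation=cv2.INTER_CUBIC); cv2.imwrite('pics/c4.png',g)
I=cv2.imread('pics/scene3.png'); J=cv2.resize(I[130:205,295:350],None,fx=8,fy=8,interpolation=cv2.INTER_CUBIC)
```

```text
cap start (array([0.3928, 0.2937]), array([0.396 , 0.3014]), array([0.3944, 0.2975]))
tin col321 [(158, [24, 59, 74]), (159, [44, 70, 91]), (160, [94, 140, 180]), (161, [129, 174, 209]), (162, [204, 217, 224]), (163, [182, 186, 184]), (164, [136, 138, 136]), (165, [236, 237, 236]), (166, [250, 250, 250]), (167, [238, 239, 238]), (194, [139, 141, 140]), (195, [140, 141, 140]), (196, [141, 143, 141]), (197, [178, 179, 177]), (198, [148, 160, 169]), (199, [104, 148, 187]), (200, [106, 161, 208]), (201, [104, 162, 209])]
cap col240 [(260, [109, 161, 201]), (261, [112, 165, 207]), (262, [114, 168, 210]), (263, [111, 166, 207]), (264, [179, 209, 229]), (265, [241, 245, 246]), (266, [207, 225, 235]), (267, [85, 147, 205]), (300, [231, 233, 232]), (301, [164, 166, 164]), (302, [142, 143, 142]), (303, [144, 146, 145]), (304, [160, 163, 161]), (305, [135, 167, 194]), (306, [108, 164, 206]), (307, [111, 168, 210])]
```

View pics/c4.png

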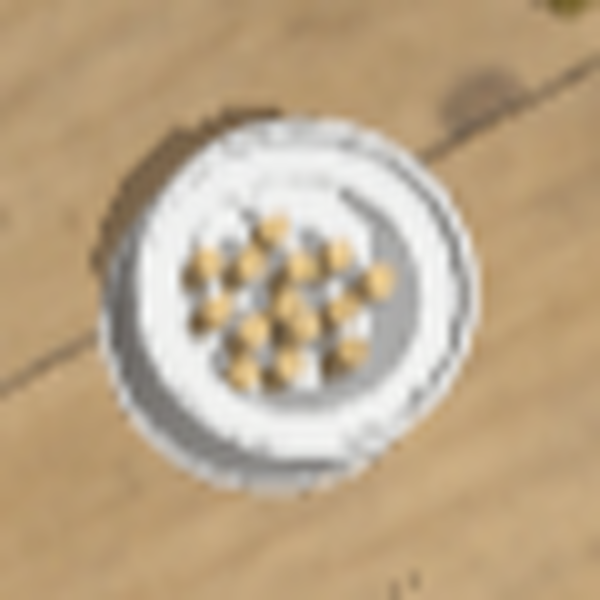

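Run:
```python
from h import *
print(onz('top',(365.3,168.35),.048),onz('top',(361.65,171.65),0), proj('top',(.577,-.02,0)))
```

```text
[ 0.57785703 -0.02065994  0.048     ] [ 0.57878687 -0.02117295  0.        ] [361.20219214 172.31311739]
```

Request:
arm_command(
  deltas=[
    [[0.1, -0.05, -0.5, 0, 0, 0], [0.1, 0, -1, 0, 0, 0], [0.14, 0, -1, 0, 0, 0], [0, 0, -0.8, 0, 0, 0], [0, 0, -0.4, 0, 0, 0], [0, 0, 0, 0, 0, 0], [0, 0, 0, 0, 0, 0], [0, 0, 0, 0, 0, 0]],
  ],
)

```text
t: 8.35
tool_pos: [0.5796, -0.0225, 0.096]
orientation: [3.033, 0.817, 0.001]
force: [-0.0, 0.3, -2.7]
opening: 0.0174
gripper_force: 25.0
```

Request:
arm_command(
  deltas=[
    [[0, 0, -0.2, 0, 0, 0], [0, 0, -0.2, 0, 0, 0], [0, 0, -0.2, 0, 0, 0], [0, 0, 0, 0, 0, 0], [0, 0, 0, 0, 0, 0]],
  ],
)

```text
t: 8.77
tool_pos: [0.5792, -0.0224, 0.0894]
orientation: [-3.033, -0.817, 0.001]
force: [0.1, 0.3, -2.8]
opening: 0.0171
gripper_force: 25.0
```

Request:
arm_command(
  deltas=[
    [[0, 0, -0.15, 0, 0, 0], [0, 0, -0.15, 0, 0, 0], [0, 0, -0.15, 0, 0, 0], [0, 0, 0, 0, 0, 0], [0, 0, 0, 0, 0, 0]],
  ],
)

```text
t: 9.18
tool_pos: [0.5792, -0.0224, 0.0849]
orientation: [-3.033, -0.817, 0.001]
force: [-0.3, 0.8, -3.1]
opening: 0.0172
gripper_force: 25.0
```

Request:
arm_command(
  deltas=[
    [[0, 0, -0.15, 0, 0, 0], [0, 0, -0.15, 0, 0, 0], [0, 0, 0, 0, 0, 0], [0, 0, 0, 0, 0, 0]],
  ],
)

```text
t: 9.52
tool_pos: [0.5792, -0.0224, 0.0819]
orientation: [-3.033, -0.817, 0.0]
force: [0.5, 0.3, -2.3]
opening: 0.0168
gripper_force: 25.0
```

Request:
arm_command(
  deltas=[
    [[0, 0, -0.1, 0, 0, 0], [0, 0, -0.1, 0, 0, 0], [0, 0, 0, 0, 0, 0], [0, 0, 0, 0, 0, 0], [0, 0, 0, 0, 0, 0]],
  ],
)

```text
t: 9.93
tool_pos: [0.5793, -0.0224, 0.0802]
orientation: [-3.033, -0.817, 0.0]
force: [0.4, -0.2, -3.5]
opening: 0.0169
gripper_force: 25.0
```

Request:
arm_command(
  deltas=[
    [[0, 0, -0.1, 0, 0, 0], [0, 0, -0.1, 0, 0, 0], [0, 0, 0, 0, 0, 0], [0, 0, 0, 0, 0, 0], [0, 0, 0, 0, 0, 0]],
  ],
)

```text
t: 10.35
tool_pos: [0.5793, -0.0224, 0.0781]
orientation: [3.033, 0.817, 0.0]
force: [0.3, 0.5, -1.7]
opening: 0.0175
gripper_force: 25.0
```

Request:
arm_command(
  deltas=[
    [[0, 0, -0.06, 0, 0, 0], [0, 0, 0, 0, 0, 0], [0, 0, 0, 0, 0, 0], [0, 0, 0, 0, 0, 0]],
  ],
)

```text
t: 10.68
tool_pos: [0.5794, -0.0224, 0.0776]
orientation: [-3.033, -0.817, -0.0]
force: [0.7, 1.6, -1.6]
opening: 0.0174
gripper_force: 25.0
```

Request:
arm_command(
  deltas=[
    [[0, 0, -0.06, 0, 0, 0], [0, 0, 0, 0, 0, 0], [0, 0, 0, 0, 0, 0], [0, 0, 0, 0, 0, 0]],
  ],
)

```text
t: 11.02
tool_pos: [0.5795, -0.0224, 0.0776]
orientation: [3.033, 0.817, 0.001]
force: [-3.1, 1.2, 5.2]
opening: 0.0172
gripper_force: 25.0
```

Home: the descent stopped at 0.0776 with about 7 N pushing back. Releasing.

Request:
arm_command(
  deltas=[
    [[0, 0, 0, 0, 0, 0], [0, 0, 0, 0, 0, 0], [0, 0, 0, 0, 0, 0], [0, 0, 0, 0, 0, 0], [0, 0, 0, 0, 0, 0], [0, 0, 0, 0, 0, 0], [0, 0, 0, 0, 0, 0], [0, 0, 0, 0, 0, 0]],
  ],
  gripper=0.3,
)

```text
t: 11.68
tool_pos: [0.5793, -0.0225, 0.0769]
orientation: [3.033, 0.817, -0.0]
force: [0.3, -0.2, 0.2]
opening: 0.0599
gripper_force: 0.0
```

Run:
```python
from h import *
s=monitor.read_state(); print(s['t'],s['tool_pos'],s['force'],s['opening'],s['gripper_force'])
im=eyes.read_camera('scene'); cv2.imwrite('pics/c5.png',cv2.resize(im[110:210,250:380],None,fx=6,fy=6,interpolation=cv2.INTER_CUBIC))
```

```text
11.6833 [ 0.57933472 -0.02248703  0.07691224] [ 0.31289947 -0.17326891  0.21848917] 0.059930805290581216 0.0
```

View pics/c5.png

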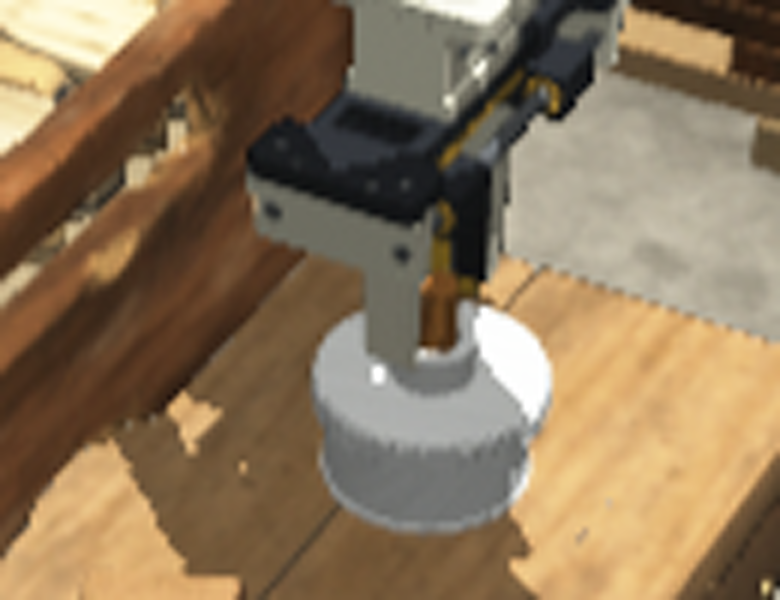

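The lids sit level and home on the tin, with the fingers clear around the knob (crop (435,310)). I'm lowering to the collar and pinching it.

Request:
arm_command(
  deltas=[
    [[0, 0, -0.4, 0, 0, 0], [0, 0, -0.6, 0, 0, 0], [0, 0, -0.6, 0, 0, 0], [0, 0, -0.4, 0, 0, 0], [0, 0, -0.2, 0, 0, 0], [0, 0, 0, 0, 0, 0], [0, 0, 0, 0, 0, 0], [0, 0, 0, 0, 0, 0]],
  ],
)

```text
t: 12.4
tool_pos: [0.5795, -0.0225, 0.0552]
orientation: [3.033, 0.817, 0.0]
force: [0.3, 0.9, 0.2]
opening: 0.0609
gripper_force: 0.0
```

Request:
arm_command(
  deltas=[
    [[0, 0, 0, 0, 0, 0], [0, 0, 0, 0, 0, 0], [0, 0, 0, 0, 0, 0], [0, 0, 0, 0, 0, 0], [0, 0, 0, 0, 0, 0], [0, 0, 0, 0, 0, 0], [0, 0, 0, 0, 0, 0], [0, 0, 0, 0, 0, 0], [0, 0, 0, 0, 0, 0], [0, 0, 0, 0, 0, 0]],
  ],
  gripper=-1,
  squeeze=20,
)

```text
t: 13.23
tool_pos: [0.5794, -0.0224, 0.0551]
orientation: [3.033, 0.817, 0.0]
force: [0.0, 0.7, 2.7]
opening: 0.0355
gripper_force: 20.0
```

Request:
arm_command(
  deltas=[
    [[0, 0, 0.1, 0, 0, 0], [0, 0, 0.2, 0, 0, 0], [0, 0, 0.3, 0, 0, 0], [0, 0, 0.3, 0, 0, 0], [0, 0, 0.3, 0, 0, 0], [0, 0, 0.3, 0, 0, 0], [0, 0, 0.3, 0, 0, 0], [0, 0, 0.2, 0, 0, 0], [0, 0, 0, 0, 0, 0], [0, 0, 0, 0, 0, 0]],
  ],
)

```text
t: 14.07
tool_pos: [0.5795, -0.0225, 0.0751]
orientation: [3.033, 0.817, 0.001]
force: [0.4, 0.8, -1.5]
opening: 0.0356
gripper_force: 20.0
```

Run:
```python
from h import *
s=monitor.read_state(); print(s['t'],s['tool_pos'],s['force'],s['wrist_torque'],s['opening'],s['gripper_force'])
im=eyes.read_camera('scene'); cv2.imwrite('pics/c6.png',cv2.resize(im[110:210,250:380],None,fx=6,fy=6,interpolation=cv2.INTER_CUBIC))
```

```text
14.0667 [ 0.57946346 -0.02247461  0.07512881] [ 0.40914543  0.82897089 -1.51259236] [-0.02355369  0.01050483  0.00871926] 0.03562201831119212 19.998808773234487
```

View pics/c6.png

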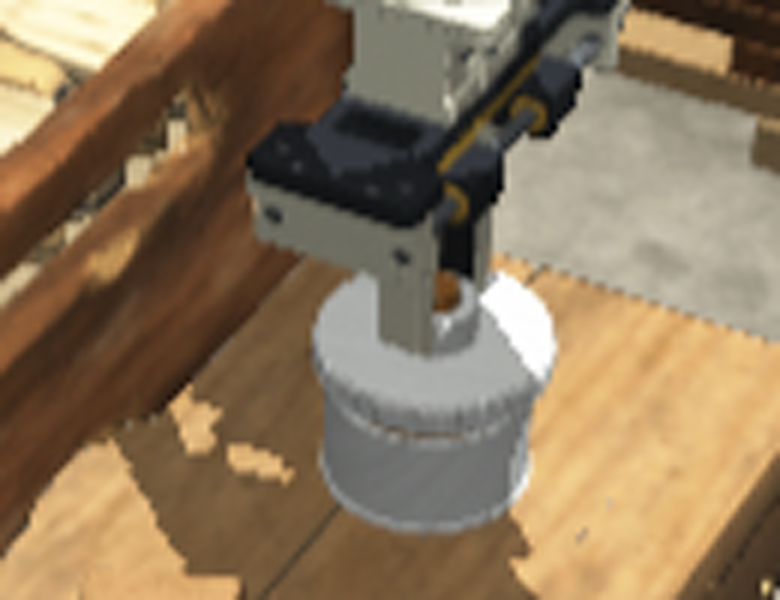

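The outer lid is rising alone: the load is about 1.2 N and the knob stays low in the collar at crop (445,292). I'm continuing up.

Request:
arm_command(
  deltas=[
    [[0, 0, 0.3, 0, 0, 0], [0, 0, 0.5, 0, 0, 0], [0, 0, 0.6, 0, 0, 0], [0, 0, 0.7, 0, 0, 0], [0, 0, 0.8, 0, 0, 0], [0, 0, 0.8, 0, 0, 0], [0, 0, 0.8, 0, 0, 0], [0, 0, 0.8, 0, 0, 0], [0, 0, 0.7, 0, 0, 0], [0, 0, 0.6, 0, 0, 0], [0, 0, 0.4, 0, 0, 0], [0, 0, 0.3, 0, 0, 0]],
  ],
)

```text
t: 15.12
tool_pos: [0.5795, -0.0225, 0.1486]
orientation: [3.033, 0.817, 0.001]
force: [-0.8, 0.1, -1.8]
opening: 0.0354
gripper_force: 20.0
```

Request:
arm_command(
  deltas=[
    [[0, 0, 0, 0, 0, 0], [0, 0, 0, 0, 0, 0], [0, 0, 0, 0, 0, 0], [0, 0, 0, 0, 0, 0], [0, 0, 0, 0, 0, 0], [0, 0, 0, 0, 0, 0]],
  ],
)

```text
t: 15.62
tool_pos: [0.5791, -0.0224, 0.1476]
orientation: [-3.033, -0.817, 0.001]
force: [-0.3, -0.1, -2.3]
opening: 0.036
gripper_force: 20.0
```

Run:
```python
from h import *
s=monitor.read_state(); print(s['t'],s['tool_pos'],s['force'],s['opening'],s['gripper_force'])
im=eyes.read_camera('scene'); cv2.imwrite('pics/c7.png',cv2.resize(im[90:210,250:380],None,fx=5,fy=5,interpolation=cv2.INTER_CUBIC))
```

```text
15.6167 [ 0.57912817 -0.02242578  0.14758291] [-0.33302385 -0.10154831 -2.25419985] 0.035952783261083934 19.998713610693812
```

View pics/c7.png

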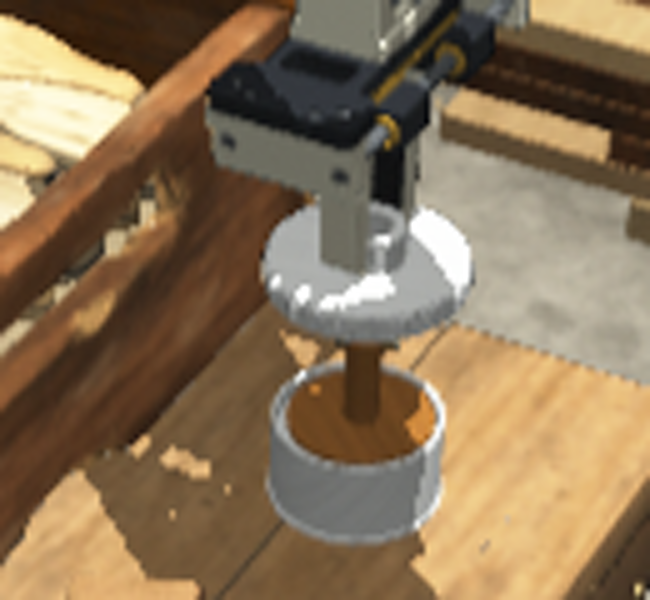

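The inner lid is seated flat in the tin (crop (360,420)). The outer lid is held level above it, its edge about 33 mm above the knob.

```bash
python3 -c "
from plant import ticket
print(ticket.close_job())"
```

```text
the job is handed in; nothing more can be done
None
```

The job is handed in: the inner lid is seated in the tin, and the outer lid is held level above it, its edge about 33 mm above the knob; the hand-in returned no verdict.

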